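Put away the stacked forming blocks at a goldsmith's bench

TASK

Take apart the stack of forming blocks on the goldsmith's bench and put each of the five pieces away in the wooden tray of its own shape and size: grooved bar, small die, square block, round block, and the slab they stood on. Each piece must lie upright and flat on the floor of its tray, inside the rim; set them down gently, and do not drop or tip any of them over.

Things in the scene. Friction and masses are not known exactly. Their poses are not given: they have to be found in the camera images.
- bar_block: Small bright steel swage bar with dark grooves across its top: 18 mm (own x) by 42 mm (own y), 18 mm high, about 0.1 kg. At the start it lies on top of the square or of the round block. Origin: centre of its underside; z up.
- small_die: Small round brass die, 28 mm in diameter, 18 mm high, with a dark dimple in the middle of its top, about 0.09 kg. At the start it stands on top of the other one of these two blocks. Origin: centre of its underside; z up.
- square_block: Square brass doming block, 44 x 44 mm, 26 mm high, with four dark round hollows on top, about 0.4 kg. At the start it stands on one end of the steel slab, carrying a small piece; sides parallel to the slab's within about 3 degrees. Origin: centre of its underside; z up.
- round_block: Round dark steel riveting block, 44 mm in diameter, 26 mm high, with a circle of small holes around its top, about 0.3 kg. At the start it stands on the other end of the slab, 64 mm from the square block centre to centre, carrying a small piece. Origin: centre of its underside; z up.
- slab: Plain flat steel bench slab, 60 mm (own x) by 120 mm (own y), 12 mm thick, about 0.7 kg, lying on the bench at the bottom of the stack; the two blocks stand on it 32 mm either side of its centre along its own y. Origin: centre of its underside; z up.
- bar_tray: Small oblong tray for the grooved bar: recess 34 mm (own x) by 58 mm (own y), outside 46 x 70 mm. Wooden tray, fixed to the bench, open above: floor 6 mm above the bench, sunk in a rim 6 mm wide whose top is 10 mm above the bench. Origin: centre of its underside, at bench height; z up.
- small_tray: Small round tray for the small die: recess 42 mm in diameter, outside 54 mm. Wooden tray, fixed to the bench, open above: floor 6 mm above the bench, sunk in a rim 6 mm wide whose top is 10 mm above the bench. Origin: centre of its underside, at bench height; z up.
- square_tray: Square tray for the square block: recess 60 x 60 mm, outside 72 x 72 mm, sides along own x and y. Wooden tray, fixed to the bench, open above: floor 6 mm above the bench, sunk in a rim 6 mm wide whose top is 10 mm above the bench. Origin: centre of its underside, at bench height; z up.
- round_tray: Large round tray for the round block: recess 64 mm in diameter, outside 76 mm. Wooden tray, fixed to the bench, open above: floor 6 mm above the bench, sunk in a rim 6 mm wide whose top is 10 mm above the bench. Origin: centre of its underside, at bench height; z up.
- slab_tray: Large oblong tray for the slab: recess 76 mm (own x) by 136 mm (own y), outside 88 x 148 mm. Wooden tray, fixed to the bench, open above: floor 6 mm above the bench, sunk in a rim 6 mm wide whose top is 10 mm above the bench. Origin: centre of its underside, at bench height; z up.

How it is judged:
By the outcome, as a careful person would: the job done as asked, in the order asked, and still so for the second after the job is handed in, with the robot touching nothing.
It also fails if it takes over 120 s, if anything falls off the work surface, if the arm or the gripper's body presses on something with over 40 N, if the wrist force passes 120 N, or if a joint passes its speed limit or range.

ROBOT

A 6-joint arm with a two-finger parallel gripper is mounted at the origin on the work surface. World frame = base frame: x ahead of the robot, y to its left, z up, the work surface at z = 0. Lengths are in m, angles in rad, forces in N, time in s.
With the tool pointing down it reaches from about 0.275 to 0.75 m from the base axis. Payload 10.2 kg.
Tool frame: the origin (TCP) lies midway between the tips of the shut fingers; the grasp point (between the pads) lies arm.grip_point_offset behind it (arm.grip_point_offset is the distance from the TCP to the grasp point, in m); z points along the fingers, y is the line along which they close (so a half turn about z gives the same grasp; the last joint's range is limited). The gripper opens to 85 mm and grips with 20 to 120 N. Pads are 22 mm wide; open, the fingers measure 114 mm over their backs; the gripper's body (76 mm by 85 mm) begins 54 mm behind the grasp point. The pads swing forward as they close: fully open they stand 13 mm farther back than shut.
Start: joints at [-1.517, 0.313, 1.498, -0, 1.331, -0.223], TCP at [0.143, -0.505, 0.231] pointing down, gripper open.
Joint ranges: [-2.94, 2.94], [-0.97, 2.17], [0.19, 2.56], [-1.23, 4.37], [0.02, 3.11], [-2.88, 2.88]. Speed limits (rad/s): [2.39, 2.39, 3.01, 3.14, 3.14, 3.14].

INTERFACE

Orientations are given as a unit quaternion [x, y, z, w].
In Python, from plant import arm gives the robot as it stands.
- The arm moves only by the tool creep_tool, called in YAML: its name, and indented under it one key for each argument. Schema: {"type":"object","properties":{"increments":{"type":"string"},"only":{"type":"string"},"quiet":{"type":"boolean"},"lines":{"type":"string"}},"required":["increments"],"additionalProperties":false}. increments is a string of 1 to 8 rows, parted by semicolons, with the numbers parted by commas; each row has 7 numbers: dx, dy, dz in m, then a rotation vector rx, ry, rz in rad, then the finger opening in m; each row shifts and turns the commanded pose from where the row before left it, along the tool's axes as they then stand; what a row does not reach is not made up. A row lasts 1/8 s, in which the tool goes at most 0.0625 m and 0.188 rad, less where a joint would pass 70% of its speed; a pose out of reach is approached as far as the arm can. The fingers move at their own pace and stop on an object; the grip force is fixed at half the most. Time passes only in rows, so rows that do not move let the fingers close. The tool returns the time, the measured TCP pose, the force, the opening and the grip force at its end. only (a regular expression) keeps the lines of the reply that match it, lines (a string "A,B") keeps lines A to B, and quiet returns only ok. Input that does not fit is refused with a message, and nothing moves.
- arm.state(): the state, without advancing time (a new reading comes with each control period).
- arm.read_camera(name): name is "scene" or "top" or "wrist"; returns the picture (420x560x3 uint8, red, green, blue); there is no depth.
- arm.get_calibration(name): a dict with "fx", "fy", "cx", "cy" (pixels), "D" ([k1, k2, p1, p2, k3] as OpenCV has them; the pictures are not rectified), "extrinsics" (4x4, takes a point from world to camera coordinates). Camera axes: x right, y up, looking along -z (the intrinsics and any distortion apply to the point x, -y, -z); pixel columns grow to the right and rows downward; lengths in m; the calibration is good to about 2 mm. A picture is of the moment at which its call begins: read the wrist's pose just before it. get_calibration takes no time and is no camera call; for the wrist camera it gives the pose at the moment of the call.
- arm.finish_job(): hands the job in; it is judged then, once.
The state is a dict: "clock": time; "q": joint angles; "dq": joint speeds; "effort": joint torques, N m; "position": TCP position; "orientation": TCP orientation; "force": force on the tool from outside, world axes, zero at the start; "ft_torque": the same for the moment, N m; "gripper_width": finger opening in m; "finger_force": force on a finger pad.
Only numpy, scipy, OpenCV 4.12 (cv2) and the standard library are available. Lean on these libraries where they do the work, as an engineer would, in place of code of your own. Each camera call takes 0.05 s, during which the arm holds its last target. There are 200 camera calls.

## Working session

There is one attempt and no reset: what is moved stays moved. The work goes in short steps, Python scripts to look and compute and a tool call to move; the robot and the scene stay as the last step left them, time stands still between calls to the robot, and variables do not carry over. Pictures are saved under pics/ and viewed, at most 14 in all, crops included, and the job is handed in when it is done.

```bash
ls; mkdir -p pics
```

Run:
```python
from plant import arm
import cv2
for n in ("top","scene"):
    cv2.imwrite(f"pics/{n}0.png",cv2.cvtColor(arm.read_camera(n),cv2.COLOR_RGB2BGR))
    c=arm.get_calibration(n);print(n,c)
print(arm.state(),arm.grip_point_offset)
```

```text
pics
plant.py
top {'fx': 448.9306301655544, 'fy': 448.9306301655544, 'cx': 271.83175433520563, 'cy': 209.13364408947916, 'D': array([-0.08218242,  0.        ,  0.        ,  0.        ,  0.        ]), 'extrinsics': array([[ 0.0090607 , -0.99994391,  0.0054851 , -0.01117617],
       [ 0.99425279,  0.00959403,  0.10662714, -0.53566941],
       [-0.10667379,  0.00448746,  0.99428395, -0.7911059 ],
       [ 0.        ,  0.        ,  0.        ,  1.        ]])}
scene {'fx': 464.8714844624463, 'fy': 464.8714844624463, 'cx': 276.4775293001884, 'cy': 212.28711044295343, 'D': array([-0.14249682,  0.        ,  0.        ,  0.        ,  0.        ]), 'extrinsics': array([[ 0.08546165,  0.9962724 , -0.01173054, -0.02450105],
       [-0.79962047,  0.07560692,  0.59572704,  0.40388008],
       [ 0.59439332, -0.04153184,  0.8031013 , -1.44044413],
       [ 0.        ,  0.        ,  0.        ,  1.        ]])}
{'clock': 0.1, 'q': array([-1.51741709e+00,  3.13402233e-01,  1.49834700e+00,  1.28894507e-05,
        1.33100753e+00, -2.23382755e-01]), 'dq': array([-0.00148652, -0.00137839, -0.00347115, -0.00141857,  0.00069104,
        0.00157455]), 'effort': array([ 3.58333848e-03, -4.12895679e+01, -2.60142303e+01, -1.35633245e-04,
        3.00341359e-03, -2.07507816e-05]), 'position': array([ 0.14344003, -0.50479037,  0.23079343]), 'orientation': array([ 9.90440663e-01,  1.37938225e-01,  5.56528119e-05, -5.79420114e-04]), 'force': array([ 0.3392278 ,  0.24382558, -0.46305818]), 'ft_torque': array([ 0.05092763, -0.01341726,  0.03306744]), 'finger_force': 0.0, 'gripper_width': 0.08527185910868892} 0.0187
```
View pics/top0.png

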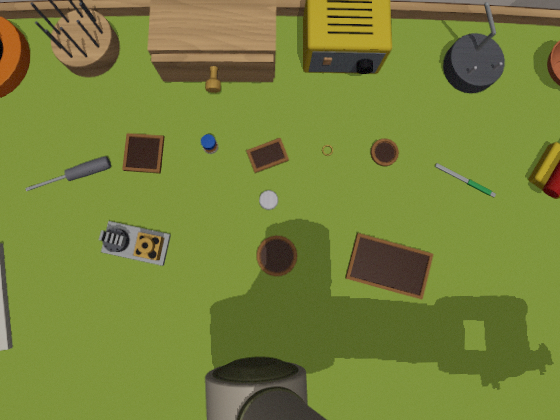

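View pics/scene0.png

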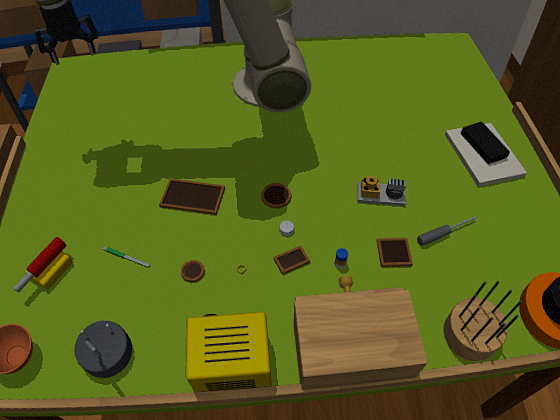

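The top view shows the stack at (135,243): the bar is on the round block at (115,240) and the small die on the square block at (149,246). The trays are at (143,153) square, (268,155) bar, (385,152) small, (277,256) round and (390,265) slab. The scene view agrees.

Create h.py:
```python
from plant import arm
import cv2, numpy as np
from scipy.spatial.transform import Rotation as R
def cast(cal,px,z):
    px=np.asarray(px,float).reshape(-1,1,2)
    K=np.array([[cal['fx'],0,cal['cx']],[0,cal['fy'],cal['cy']],[0,0,1]])
    n=cv2.undistortPoints(px,K,np.array(cal['D'])).reshape(-1,2)
    E=np.array(cal['extrinsics']); d=np.c_[n[:,0],-n[:,1],-np.ones(len(n))]@E[:3,:3]
    o=-E[:3,:3].T@E[:3,3]
    return (o+d*((z-o[2])/d[:,2])[:,None])[:,:2]
def rect(P):
    c,(w,h),a=cv2.minAreaRect((P*1000).astype(np.float32))
    if w>h: w,h,a=h,w,a+90   # a = direction of short (own x) axis, deg
    return np.round(c,1),round(w,1),round(h,1),round(a,1)
def save(n,im,box=None,s=1):
    if box: x0,y0,x1,y1=box; im=im[y0:y1,x0:x1]
    cv2.imwrite(f"pics/{n}.png",cv2.resize(cv2.cvtColor(im,cv2.COLOR_RGB2BGR),None,fx=s,fy=s,interpolation=cv2.INTER_CUBIC))
def tool(): # TCP, yaw(deg) of tool y axis
    s=arm.state(); M=R.from_quat(s['orientation']).as_matrix(); return s['position'],M
def go(x,y,z,yaw):
    """delta in tool axes to TCP x,y,z with tool y axis along yaw deg (mod 180), tool down"""
    p,M=tool(); cur=np.degrees(np.arctan2(M[1,1],M[0,1]))
    d=M.T@(np.array([x,y,z])-p); dy=(yaw-cur+90)%180-90
    print('d tool',np.round(d,4),'rz',round(-np.radians(dy),3),'cur yaw',round(cur,1),'tilt',np.round(M[:2,2],3),'q6',round(arm.state()['q'][5],2))
```

Run:
```python
from h import *
im=arm.read_camera("top");c=arm.get_calibration("top")
i=im.astype(int)
m=((i[...,0]>i[...,1]+5)).astype(np.uint8)
for cs in cv2.findContours(m,cv2.RETR_EXTERNAL,cv2.CHAIN_APPROX_NONE)[0]:
    if cv2.contourArea(cs)>150 and cs[:,0,1].min()>100:
        P=cast(c,cs.reshape(-1,2),.01); e=cv2.minEnclosingCircle((P*1000).astype(np.float32))
        print(cs.reshape(-1,2).mean(0).round(),rect(P),np.round(e[0],1),round(e[1],1))
save("stack",im,(85,205,185,280),7)
```

```text
[228. 397.] (array([189.8,  61. ]), 70.2, 98.1, 0.8) [191.8  64.1] 56.6
[295. 387.] (array([218.6, -49.9]), 30.0, 52.4, 151.1) [210.9 -45.8] 26.5
[276. 255.] (array([451.7, -15.7]), 71.9, 72.2, 0.5) [452.1 -15.6] 37.7
[389. 266.] (array([ 434.2, -225.8]), 88.6, 149.3, 164.9) [ 434.7 -226.4] 85.3
[148. 246.] (array([466.5, 223.5]), 46.6, 52.1, 169.5) [466.6 223.7] 32.5
[549. 171.] (array([ 622.8, -538.8]), 63.0, 112.7, 85.8) [ 621.6 -557.9] 56.8
[384. 152.] (array([ 649.6, -220.4]), 50.8, 52.5, 0.8) [ 650.5 -219.9] 27.2
[267. 155.] (array([641.4,   3.5]), 47.1, 69.7, 21.7) [641.8   3.9] 40.7
[143. 153.] (array([643.8, 240.4]), 73.5, 74.2, 176.1) [643.9 241.1] 50.0
```

View pics/stack.png

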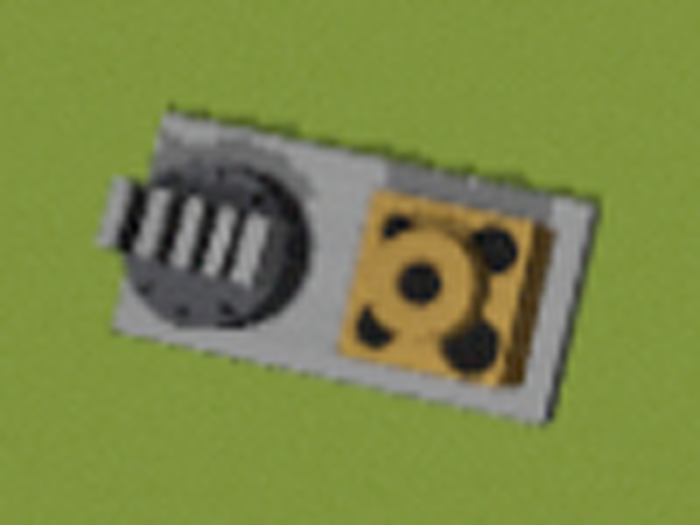

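The crop shows the bar lying along the slab on the round block, overhanging the slab's end, and the die near the centre of the square block. The slab corners in the full image are about (109,220), (171,234), (163,266) and (102,252). Next I move the wrist camera above the stack.

Run:
```python
from h import *
c=arm.get_calibration("top")
k=np.array([[109.3,220],[170.7,233.6],[163.3,265.7],[101.9,252.1]])
P=cast(c,k,.012);print(rect(P),P.round(4))
w=arm.get_calibration("wrist");E=w['extrinsics'];o=-E[:3,:3].T@E[:3,3];p,M=tool()
print('cam in tool',M.T@(o-p),'look',M.T@(-E[2,:3]),w['fx'])
x,y=rect(P)[0]/1000
go(x,y,.23,rect(P)[3])
```

```text
(array([472.3, 245.9]), 61.3, 119.6, 168.6) [[0.5141 0.2984]
 [0.49   0.1813]
 [0.4305 0.1933]
 [0.4539 0.3098]]
cam in tool [ 0.07391538 -0.00014935 -0.14306143] look [-2.93248384e-01  1.69015614e-04  9.56036274e-01] 314.2413032395785
d tool [ 0.5215 -0.6323  0.0016] rz -1.095 cur yaw -74.1 tilt [-0.     0.001] q6 -0.22
```

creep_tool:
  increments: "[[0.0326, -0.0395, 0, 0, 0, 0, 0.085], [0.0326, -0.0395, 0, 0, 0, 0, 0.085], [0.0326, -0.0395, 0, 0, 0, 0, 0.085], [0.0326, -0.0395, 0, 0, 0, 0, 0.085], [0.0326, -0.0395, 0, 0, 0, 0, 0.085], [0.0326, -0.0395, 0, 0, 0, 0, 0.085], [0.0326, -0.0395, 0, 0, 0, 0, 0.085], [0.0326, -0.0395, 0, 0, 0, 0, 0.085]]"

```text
refused: increments: the value is not of type 'string' (schema: type "string"). Nothing was moved.
```

The error is about the shape of the input: rows parted by semicolons, with the numbers parted by commas. Fixing that and sending the same move.

creep_tool:
  increments: "0.0326,-0.0395,0,0,0,0,0.085;0.0326,-0.0395,0,0,0,0,0.085;0.0326,-0.0395,0,0,0,0,0.085;0.0326,-0.0395,0,0,0,0,0.085;0.0326,-0.0395,0,0,0,0,0.085;0.0326,-0.0395,0,0,0,0,0.085;0.0326,-0.0395,0,0,0,0,0.085;0.0326,-0.0395,0,0,0,0,0.085"

```text
clock: 1.15
position: [0.3082, -0.1282, 0.2313]
orientation: [0.99, 0.138, 0.0, 0.0]
force: [0.6, 0.3, 0.6]
gripper_width: 0.0851
finger_force: 0.0
```

creep_tool:
  increments: "0.0326,-0.0395,0,0,0,0,0.085;0.0326,-0.0395,0,0,0,0,0.085;0.0326,-0.0395,0,0,0,0,0.085;0.0326,-0.0395,0,0,0,0,0.085;0.0326,-0.0395,0,0,0,0,0.085;0.0326,-0.0395,0,0,0,0,0.085;0.0326,-0.0395,0,0,0,0,0.085;0.0326,-0.0395,0,0,0,0,0.085"

```text
clock: 2.15
position: [0.4729, 0.2472, 0.2311]
orientation: [0.99, 0.138, -0.0, 0.0]
force: [0.8, -0.9, -0.5]
gripper_width: 0.085
finger_force: 0.0
```

creep_tool:
  increments: "0,0,0,0,0,-0.1825,0.085;0,0,0,0,0,-0.1825,0.085;0,0,0,0,0,-0.1825,0.085;0,0,0,0,0,-0.1825,0.085;0,0,0,0,0,-0.1825,0.085;0,0,0,0,0,-0.1825,0.085;0,0,0,0,0,0,0.085"

```text
clock: 3.02
position: [0.4724, 0.2454, 0.2311]
orientation: [0.774, 0.633, -0.0, -0.0]
force: [0.3, -0.1, -0.1]
gripper_width: 0.0849
finger_force: 0.0
```

Run:
```python
from h import *
save("w1",arm.read_camera("wrist"))
go(.4723,.2459,.23,-11.4)
```

```text
d tool [ 0.0004 -0.0002  0.0011] rz -0.004 cur yaw -11.6 tilt [-0. -0.] q6 0.46
```

View pics/w1.png

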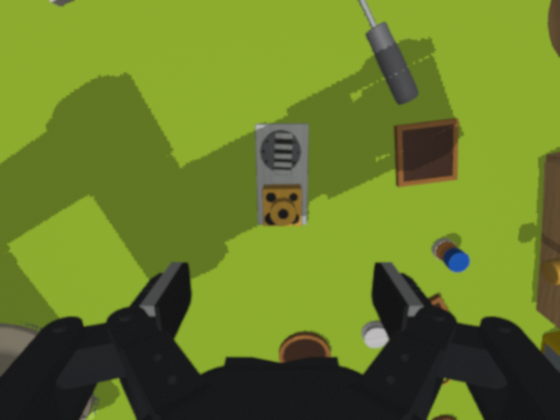

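The wrist view shows the stack at (283,175), aligned with the tool, and the finger tips at rows 265–300. I'll go down for a closer look.

creep_tool:
  increments: "0,0,0.04,0,0,0,0.085;0,0,0.04,0,0,0,0.085;0,0,0.04,0,0,0,0.085;0,0,0,0,0,0,0.085;0,0,0,0,0,0,0.085"

```text
clock: 3.7
position: [0.4733, 0.2457, 0.1129]
orientation: [0.774, 0.633, 0.001, 0.0]
force: [0.7, 0.1, 0.6]
gripper_width: 0.085
finger_force: 0.0
```

Run:
```python
from h import *
im=arm.read_camera("wrist");np.save("w2.npy",im)
import pickle;pickle.dump(arm.get_calibration("wrist"),open("w2.pkl","wb"))
save("w2",im,(180,40,380,300),2)
```

```text
(no output)
```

View pics/w2.png

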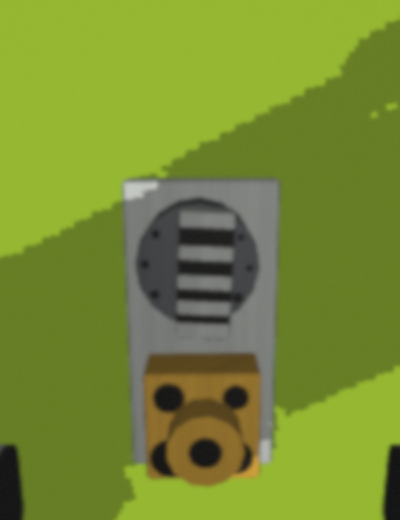

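The crop (2x, offset (180,40)) shows the bar top spanning (178,210)–(236,338), the round top at about (198,262), the die dimple at (205,453), the square top spanning (146,374)–(261,478), and the slab corners.

Run:
```python
from h import *
import pickle
c=pickle.load(open("w2.pkl","rb"))
f=lambda k,z:cast(c,np.array(k)/2+[180,40],z)
print('bar',rect(f([[180,210],[237,211],[231,338],[176,337]],.056)))
print('die',f([[205,453]],.056))
print('sq',rect(f([[146,374],[259,374],[262,478],[147,478]],.038)))
b=f([[136,262],[259,262],[198,200],[198,324]],.038);print('round',b.round(4), b.mean(0))
print('slab',rect(f([[124,180],[279,180],[270,462],[133,462]],.012)))
# top-cam checks
t=arm.get_calibration("top")
g=lambda k,z:cast(t,np.array(k)/7+[85,205],z)
print('top die',g([[421,283]],.056),'round',g([[217,248]],.038))
print('top sq',rect(g([[375,190],[540,218],[510,385],[340,352]],.038)))
```

```text
bar (array([480.6, 278.4]), 18.3, 42.1, 166.7)
die [[0.46779606 0.21594609]]
sq (array([468. , 217.3]), 43.4, 45.0, 78.5)
round [[0.457  0.2845]
 [0.4993 0.2759]
 [0.4826 0.3011]
 [0.4738 0.2579]] [0.47818735 0.27983885]
slab (array([473. , 247.8]), 59.5, 119.1, 168.5)
top die [[0.46644358 0.21627701]] round [[0.47515376 0.27497368]]
top sq (array([466.3, 215.8]), 43.3, 45.1, 170.0)
```

```bash
python3 -c "
from h import *
go(.4803,.2785,.044,166.7)"
```

```text
d tool [0.0334 0.     0.0692] rz 0.032 cur yaw -11.5 tilt [0.003 0.001] q6 0.46
```

creep_tool:
  increments: "0.0334,0,0,0,0,0.032,0.045;0,0,0.03,0,0,0,0.045;0,0,0.02,0,0,0,0.045;0,0,0.012,0,0,0,0.045;0,0,0.007,0,0,0,0.045;0,0,0,0,0,0,0.045;0,0,0,0,0,0,0.045"

```text
clock: 4.62
position: [0.4795, 0.2783, 0.043]
orientation: [0.784, 0.621, 0.001, 0.0]
force: [0.6, 0.8, 0.3]
gripper_width: 0.0451
finger_force: 0.0
```

Run:
```python
from h import *
go(.4803,.2785,.044,166.7)
save("w3",arm.read_camera("wrist"),(130,100,430,420),1.8)
```

```text
d tool [ 0.0003  0.0007 -0.001 ] rz 0.001 cur yaw -13.2 tilt [0.001 0.   ] q6 0.55
```

View pics/w3.png

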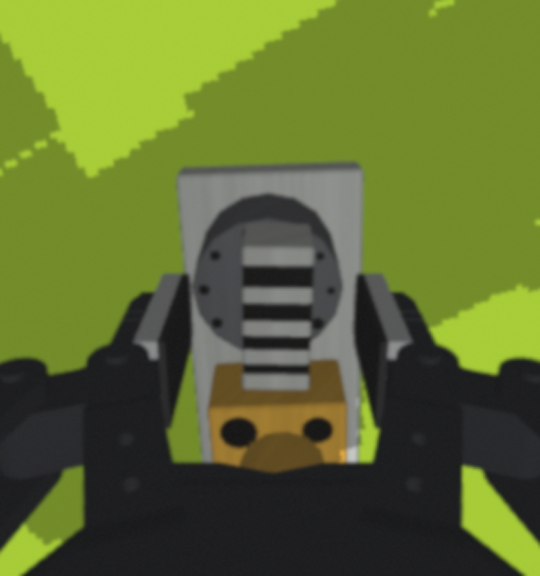

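The bar is centred between the pads, with its axis near x≈278 and the pads at 190 and 357. Closing, then lifting.

creep_tool:
  increments: "0,0,0,0,0,0,0.01;0,0,0,0,0,0,0.01;0,0,0,0,0,0,0.01;0,0,0,0,0,0,0.01;0,0,0,0,0,0,0.01;0,0,0,0,0,0,0.01"

```text
clock: 5.42
position: [0.4794, 0.2783, 0.0429]
orientation: [0.784, 0.621, 0.001, 0.0]
force: [-0.4, -0.9, 4.3]
gripper_width: 0.0163
finger_force: 59.7
```

creep_tool:
  increments: "0,0,-0.01,0,0,0,0.01;0,0,-0.03,0,0,0,0.01;0,0,-0.04,0,0,0,0.01;0,0,-0.04,0,0,0,0.01;0,0,0,0,0,0,0.01"

```text
clock: 6.05
position: [0.4802, 0.2786, 0.1654]
orientation: [0.784, 0.621, 0.003, 0.001]
force: [0.4, 1.0, -0.9]
gripper_width: 0.0161
finger_force: 59.0
```

```bash
python3 -c "
from h import *
go(.6415,.0037,.100,21.7)"
```

```text
d tool [-0.2309  0.2196  0.0658] rz -0.61 cur yaw -13.2 tilt [0.005 0.002] q6 0.55
```

creep_tool:
  increments: "-0.015,0.014,0,0,0,0,0.01;-0.036,0.034,0,0,0,0,0.01;-0.036,0.034,0,0,0,0,0.01;-0.036,0.034,0,0,0,0,0.01;-0.036,0.034,0,0,0,0,0.01;-0.036,0.034,0,0,0,0,0.01;-0.036,0.034,0,0,0,0,0.01;0,0,0,0,0,-0.15,0.01"

```text
clock: 7.05
position: [0.6388, -0.0011, 0.16]
orientation: [0.736, 0.677, -0.001, -0.001]
force: [-0.2, 1.0, -2.4]
gripper_width: 0.0162
finger_force: 59.0
```

creep_tool:
  increments: "0,0,0,0,0,-0.15,0.01;0,0,0,0,0,-0.15,0.01;0,0,0.03,0,0,-0.16,0.01;0,0,0.03,0,0,0,0.01;0,0,0,0,0,0,0.01;0,0,0,0,0,0,0.01"

```text
clock: 7.8
position: [0.6388, 0.0028, 0.103]
orientation: [0.561, 0.827, 0.0, 0.0]
force: [-0.2, -0.2, -0.6]
gripper_width: 0.0162
finger_force: 59.0
```

Run:
```python
from h import *
go(.6415,.0037,.05,21.7)
im=arm.read_camera("wrist");save("w4",im,(60,20,500,420),1.4)
t=arm.get_calibration("wrist")
i=im.astype(int);m=((i[...,0]>i[...,1]+8)&(i[...,0]>i[...,2]+8)).astype(np.uint8)
for cs in cv2.findContours(m,cv2.RETR_EXTERNAL,cv2.CHAIN_APPROX_NONE)[0]:
    if cv2.contourArea(cs)>1500: print(cs.reshape(-1,2).min(0),cs.reshape(-1,2).max(0),rect(cast(t,cs.reshape(-1,2),.01)))
```

```text
d tool [-0.0001  0.0029  0.053 ] rz -0.0 cur yaw 21.7 tilt [ 0.001 -0.   ] q6 -0.56
[  0 268] [ 73 400] (array([ 465.6, -221.7]), 71.7, 167.6, 3.1)
[257 168] [316 253] (array([642.6,   3. ]), 45.9, 70.6, 21.4)
[ 4 98] [ 99 194] (array([454.4, -15.9]), 73.9, 78.7, 109.6)
[441  73] [559 398] (array([848.1,  12.2]), 113.1, 332.4, 38.1)
```

View pics/w4.png

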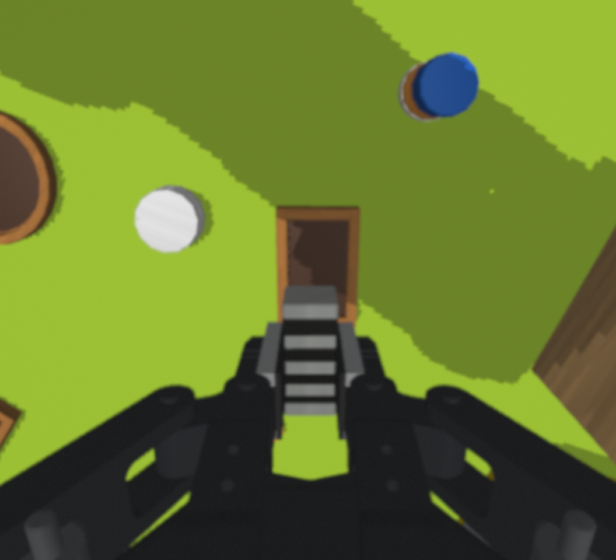

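The view shows the bar held level and aligned with the tray; the wrist camera puts the tray at (0.642, 0.003), matching the top camera. Lowering.

creep_tool:
  increments: "0,0.003,0.03,0,0,0,0.01;0,0,0.03,0,0,0,0.01;0,0,0.015,0,0,0,0.01;0,0,0.008,0,0,0,0.01;0,0,0.004,0,0,0,0.01;0,0,0.002,0,0,0,0.01;0,0,0,0,0,0,0.01;0,0,0,0,0,0,0.01"

```text
clock: 8.85
position: [0.6414, 0.0045, 0.0138]
orientation: [0.561, 0.828, 0.0, 0.0]
force: [-0.3, 0.3, -1.7]
gripper_width: 0.0165
finger_force: 59.1
```

```bash
python3 -c "
from h import *
go(.642,.0035,.0112,21.7);print(arm.state()['force'])"
```

```text
d tool [-0.0012  0.0001  0.0026] rz 0.0 cur yaw 21.7 tilt [ 0.001 -0.   ] q6 -0.55
[-0.3042377   0.27883024 -1.71184518]
```

creep_tool:
  increments: "-0.001,0,0.001,0,0,0,0.01;0,0,0.0008,0,0,0,0.01;0,0,0,0,0,0,0.01"

```text
clock: 9.22
position: [0.6415, 0.0036, 0.0114]
orientation: [0.561, 0.828, -0.0, -0.0]
force: [-0.3, 0.3, -1.5]
gripper_width: 0.016
finger_force: 59.1
```

creep_tool:
  increments: "0,0,0.0006,0,0,0,0.01;0,0,0,0,0,0,0.01"

```text
clock: 9.48
position: [0.6416, 0.0036, 0.0109]
orientation: [0.561, 0.828, 0.0, 0.0]
force: [0.2, 0.4, -1.3]
gripper_width: 0.0161
finger_force: 59.2
```

creep_tool:
  increments: "0,0,0.0005,0,0,0,0.01;0,0,0,0,0,0,0.01"

```text
clock: 9.72
position: [0.6416, 0.0036, 0.0109]
orientation: [0.561, 0.828, 0.0, 0.0]
force: [-2.4, 0.2, 5.9]
gripper_width: 0.0163
finger_force: 59.8
```

creep_tool:
  increments: "0,0,0.0004,0,0,0,0.01;0,0,0,0,0,0,0.01"

```text
clock: 9.98
position: [0.6416, 0.0036, 0.0108]
orientation: [0.561, 0.828, -0.0, 0.0]
force: [-4.6, 0.7, 9.2]
gripper_width: 0.0164
finger_force: 60.3
```

It has touched the floor. Releasing and raising.

creep_tool:
  increments: "0,0,-0.0005,0,0,0,0.03;0,0,0,0,0,0,0.035;0,0,0,0,0,0,0.04;0,0,-0.02,0,0,0,0.045;0,0,-0.05,0,0,0,0.05;0,0,-0.04,0,0,0,0.05;0,0,0,0,0,0,0.05"

```text
clock: 10.85
position: [0.6433, 0.0034, 0.1255]
orientation: [0.561, 0.828, 0.002, 0.004]
force: [-0.3, 0.1, 0.1]
gripper_width: 0.0502
finger_force: 0.0
```

Run:
```python
from h import *
go(.467,.216,.1,168.5)
save("w5",arm.read_camera("wrist"),(180,120,380,320),2)
```

```text
d tool [ 0.2629 -0.0853  0.0238] rz 0.58 cur yaw 21.7 tilt [ 0.008 -0.001] q6 -0.56
```

View pics/w5.png

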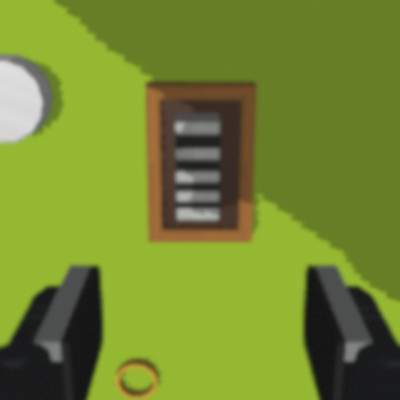

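The bar lies flat inside its tray, spanning crop (175,112)–(220,222). Now the die: turn first, then translate.

creep_tool:
  increments: "0.045,-0.0145,0,0,0,0,0.05;0.045,-0.0145,0,0,0,0,0.05;0.045,-0.0145,0,0,0,0,0.05;0.045,-0.0145,0,0,0,0,0.05;0.045,-0.0145,0,0,0,0,0.05;0.038,-0.0125,0,0,0,0,0.05;0,0,0,0,0,0.18,0.05;0,0,0,0,0,0.18,0.05"

```text
clock: 11.9
position: [0.4645, 0.2168, 0.12]
orientation: [0.702, 0.712, -0.001, -0.0]
force: [-0.9, -0.8, -0.6]
gripper_width: 0.0503
finger_force: 0.0
```

creep_tool:
  increments: "0,0,0,0,0,0.18,0.05;0,0,0.01,0,0,0.04,0.05;0,0,0.01,0,0,0,0.05;0,0,0,0,0,0,0.05;0,0,0,0,0,0,0.05"

```text
clock: 12.52
position: [0.4653, 0.2165, 0.1006]
orientation: [0.774, 0.633, -0.0, -0.0]
force: [-0.3, 0.0, 0.2]
gripper_width: 0.0501
finger_force: 0.0
```

```bash
python3 -c "
from h import *
go(.467,.216,.044,168.5)"
```

```text
d tool [-0.0001  0.0017  0.0566] rz 0.0 cur yaw -11.5 tilt [-0. -0.] q6 0.41
```

creep_tool:
  increments: "0,0.0017,0.025,0,0,0,0.05;0,0,0.018,0,0,0,0.05;0,0,0.01,0,0,0,0.05;0,0,0.004,0,0,0,0.05;0,0,0,0,0,0,0.05;0,0,0,0,0,0,0.05"

```text
clock: 13.28
position: [0.4673, 0.2162, 0.0441]
orientation: [0.774, 0.633, 0.0, 0.0]
force: [-0.6, 0.9, 0.0]
gripper_width: 0.0499
finger_force: 0.0
```

```bash
python3 -c "
from h import *
go(.467,.216,.044,168.5)"
```

```text
d tool [-0.0003 -0.0003  0.0001] rz -0.0 cur yaw -11.5 tilt [0.001 0.   ] q6 0.41
```

creep_tool:
  increments: "0,0,0,0,0,0,0.02;0,0,0,0,0,0,0.02;0,0,0,0,0,0,0.02;0,0,0,0,0,0,0.02;0,0,0,0,0,0,0.02;0,0,0,0,0,0,0.02"

```text
clock: 14.02
position: [0.4672, 0.2162, 0.0442]
orientation: [0.774, 0.633, 0.0, 0.0]
force: [-1.1, -0.6, 5.8]
gripper_width: 0.0253
finger_force: 58.6
```

creep_tool:
  increments: "0,0,-0.008,0,0,0,0.02;0,0,-0.02,0,0,0,0.02;0,0,-0.04,0,0,0,0.02;0,0,-0.04,0,0,0,0.02;0,0,0,0,0,0,0.02;0,0,0,0,0,0,0.02"

```text
clock: 14.78
position: [0.4665, 0.2161, 0.1509]
orientation: [0.774, 0.633, -0.0, -0.0]
force: [0.6, -0.3, -0.8]
gripper_width: 0.0253
finger_force: 59.1
```

Run:
```python
from h import *
go(.650,-.220,.1,-50)
```

```text
d tool [-0.3906  0.2669  0.0508] rz 0.672 cur yaw -11.5 tilt [-0.001 -0.   ] q6 0.41
```

creep_tool:
  increments: "-0.02,0.0137,0,0,0,0,0.02;-0.042,0.0287,0,0,0,0,0.02;-0.042,0.0287,0,0,0,0,0.02;-0.042,0.0287,0,0,0,0,0.02;-0.042,0.0287,0,0,0,0,0.02;-0.042,0.0287,0,0,0,0,0.02;-0.042,0.0287,0,0,0,0,0.02;-0.042,0.0287,0,0,0,0,0.02"

```text
clock: 15.78
position: [0.6145, -0.1358, 0.1498]
orientation: [0.775, 0.633, -0.001, -0.001]
force: [0.7, 1.0, 0.3]
gripper_width: 0.0254
finger_force: 59.1
```

creep_tool:
  increments: "-0.042,0.0287,0,0,0,0,0.02;-0.0346,0.0236,0,0,0,0,0.02;0,0,0.02,0,0,0,0.02;0,0,0.03,0,0,0,0.02;0,0,0,0,0,0,0.02;0,0,0,0,0,0,0.02"

```text
clock: 16.52
position: [0.6507, -0.2199, 0.1021]
orientation: [0.774, 0.633, 0.0, 0.0]
force: [-0.6, -0.4, -0.5]
gripper_width: 0.0248
finger_force: 59.2
```

Run:
```python
from h import *
go(.65,-.22,.05,168.5)
im=arm.read_camera("wrist");save("w6",im,(100,60,460,420),1.5)
t=arm.get_calibration("wrist")
i=im.astype(int);m=((i[...,0]>i[...,1]+8)&(i[...,0]>i[...,2]+8)).astype(np.uint8)
for cs in cv2.findContours(m,cv2.RETR_EXTERNAL,cv2.CHAIN_APPROX_NONE)[0]:
    if cv2.contourArea(cs)>1000: print(cs.reshape(-1,2).min(0),cs.reshape(-1,2).max(0),rect(cast(t,cs.reshape(-1,2),.01)))
```

```text
d tool [-0.0002 -0.0007  0.0521] rz -0.0 cur yaw -11.5 tilt [ 0. -0.] q6 -0.3
[  0 180] [102 341] (array([ 436., -228.]), 94.0, 151.4, 164.8)
[250 179] [316 301] (array([ 646.1, -248.2]), 52.2, 107.6, 168.5)
```

View pics/w6.png

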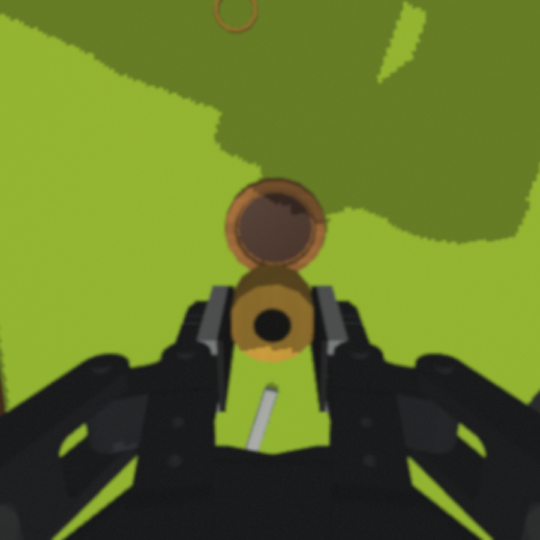

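The die is held upright. The tray's outer circle is centred at about (284,212) in the full image. I'll check that by ray.

Run:
```python
from h import *
print(cast(arm.get_calibration("wrist"),[[284,212],[250,212],[318,212],[284,178.7]],.01))
```

```text
[[ 0.65228546 -0.2215875 ]
 [ 0.62603246 -0.21623793]
 [ 0.67854817 -0.22694418]
 [ 0.65754497 -0.19542636]]
```

creep_tool:
  increments: "0,0,0.03,0,0,0,0.02;0,0,0.03,0,0,0,0.02;0,0,0.015,0,0,0,0.02;0,0,0.008,0,0,0,0.02;0,0,0.003,0,0,0,0.02;0,0,0.001,0,0,0,0.02;0,0,0,0,0,0,0.02;0,0,0,0,0,0,0.02"

```text
clock: 17.58
position: [0.6507, -0.22, 0.0149]
orientation: [0.774, 0.633, 0.0, 0.0]
force: [-0.2, 0.3, -0.8]
gripper_width: 0.025
finger_force: 59.2
```

creep_tool:
  increments: "0,0,0.0015,0,0,0,0.02;0,0,0.0005,0,0,0,0.02;0,0,0,0,0,0,0.02"

```text
clock: 17.95
position: [0.6505, -0.2199, 0.0124]
orientation: [0.774, 0.633, -0.0, -0.0]
force: [0.1, -0.3, -0.8]
gripper_width: 0.0251
finger_force: 59.2
```

creep_tool:
  increments: "0,0,0.0006,0,0,0,0.02;0,0,0,0,0,0,0.02"

```text
clock: 18.2
position: [0.6506, -0.2199, 0.0123]
orientation: [0.774, 0.633, 0.0, 0.0]
force: [-1.1, 1.2, 2.6]
gripper_width: 0.0255
finger_force: 59.4
```

creep_tool:
  increments: "0,0,0.0005,0,0,0,0.02;0,0,0,0,0,0,0.02"

```text
clock: 18.45
position: [0.6506, -0.2199, 0.0122]
orientation: [0.774, 0.633, 0.0, 0.0]
force: [-3.8, 1.4, 6.6]
gripper_width: 0.0252
finger_force: 59.8
```

creep_tool:
  increments: "0,0,-0.0005,0,0,0,0.035;0,0,0,0,0,0,0.042;0,0,0,0,0,0,0.045;0,0,-0.02,0,0,0,0.05;0,0,-0.05,0,0,0,0.065;0,0,-0.05,0,0,0,0.07;0,0,0,0,0,0,0.07"

```text
clock: 19.32
position: [0.6524, -0.2207, 0.1383]
orientation: [0.774, 0.633, 0.002, 0.005]
force: [-0.3, 0.2, -0.1]
gripper_width: 0.0702
finger_force: 0.0
```

Run:
```python
from h import *
go(.467,.2165,.1,168.8)
save("w7",arm.read_camera("wrist"),(180,120,380,320),2)
```

```text
d tool [ 0.3916 -0.2692  0.0346] rz -0.005 cur yaw -11.5 tilt [ 0.009 -0.005] q6 -0.3
```

View pics/w7.png

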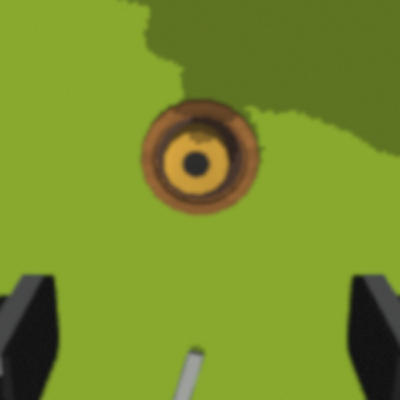

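The die sits flat inside the small tray, centred at crop (197,162) against the tray's (200,157). Back to the stack for the square block.

creep_tool:
  increments: "0.0392,-0.0269,0,0,0,0,0.07;0.0392,-0.0269,0,0,0,0,0.07;0.0392,-0.0269,0,0,0,0,0.07;0.0392,-0.0269,0,0,0,0,0.07;0.0392,-0.0269,0,0,0,0,0.07;0.0392,-0.0269,0,0,0,0,0.07;0.0392,-0.0269,0,0,0,0,0.07;0.0392,-0.0269,0,0,0,0,0.07"

```text
clock: 20.38
position: [0.501, 0.1317, 0.1313]
orientation: [0.775, 0.633, -0.001, -0.0]
force: [0.2, 0.4, -0.2]
gripper_width: 0.0701
finger_force: 0.0
```

creep_tool:
  increments: "0.0392,-0.0269,0,0,0,0,0.07;0.0392,-0.0269,0,0,0,0,0.07;0,0,0.015,0,0,0,0.07;0,0,0.01,0,0,0,0.07;0,0,0,0,0,0,0.07;0,0,0,0,0,0,0.07"

```text
clock: 21.12
position: [0.4657, 0.2172, 0.107]
orientation: [0.775, 0.632, 0.0, 0.0]
force: [0.5, 0.7, -0.1]
gripper_width: 0.0696
finger_force: 0.0
```

Run:
```python
from h import *
im=arm.read_camera("wrist");save("w8",im,(180,60,380,320),2)
import pickle;pickle.dump(arm.get_calibration("wrist"),open("w8.pkl","wb"))
go(.467,.2165,.0185,168.8)
```

```text
d tool [-0.0006  0.0014  0.0887] rz -0.007 cur yaw -11.6 tilt [0. 0.] q6 0.41
```

View pics/w8.png

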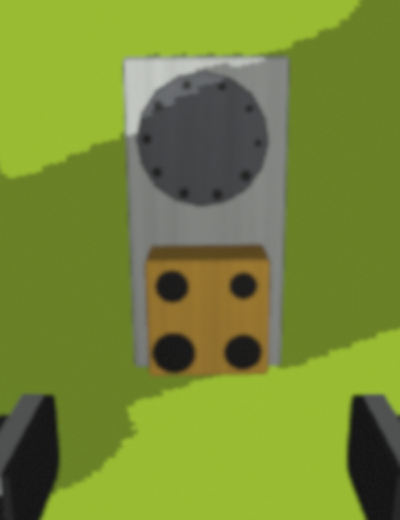

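The square's top corners are at crop (146,262), (268,262), (269,374) and (150,374). The round top is centred at (203,138).

Run:
```python
from h import *
import pickle;c=pickle.load(open("w8.pkl","rb"))
f=lambda k,z:cast(c,np.array(k)/2+[180,60],z)
P=f([[146,262],[268,262],[269,374],[150,374]],.038);print(rect(P),P.mean(0))
print('round',f([[203,138]],.038),rect(f([[124,58],[289,58],[279,366],[136,366]],.012)))
```

```text
(array([467.5, 217.5]), 42.4, 44.1, 78.4) [0.46715995 0.21751809]
round [[0.47798757 0.27982159]] (array([472.8, 247.4]), 59.2, 119.6, 168.6)
```

creep_tool:
  increments: "0,0.0014,0.03,0,0,0,0.07;0,0,0.03,0,0,0,0.07;0,0,0.018,0,0,0,0.07;0,0,0.008,0,0,0,0.07;0,0,0.0025,0,0,0,0.07;0,0,0,0,0,0,0.07;0,0,0,0,0,0,0.07"

```text
clock: 22.05
position: [0.4669, 0.2177, 0.019]
orientation: [0.774, 0.633, 0.001, 0.0]
force: [0.4, -0.0, -0.5]
gripper_width: 0.0702
finger_force: 0.0
```

creep_tool:
  increments: "0,0,0,0,0,0,0.03;0,0,0,0,0,0,0.03;0,0,0,0,0,0,0.03;0,0,0,0,0,0,0.03;0,0,0,0,0,0,0.03;0,0,0,0,0,0,0.03;0,0,0,0,0,0,0.03"

```text
clock: 22.92
position: [0.467, 0.2178, 0.0191]
orientation: [0.774, 0.633, 0.001, 0.0]
force: [-1.0, 0.0, 5.9]
gripper_width: 0.0426
finger_force: 62.4
```

creep_tool:
  increments: "0,0,-0.008,0,0,0,0.03;0,0,-0.02,0,0,0,0.03;0,0,-0.04,0,0,0,0.03;0,0,-0.04,0,0,0,0.03;0,0,0,0,0,0,0.03;0,0,0,0,0,0,0.03"

```text
clock: 23.68
position: [0.4657, 0.2175, 0.1251]
orientation: [0.775, 0.633, -0.001, -0.001]
force: [-0.8, -0.3, -5.0]
gripper_width: 0.0427
finger_force: 62.5
```

```bash
python3 -c "
from h import *
go(.644,.2407,.07,176.1)"
```

```text
d tool [0.0584 0.1702 0.0546] rz -0.133 cur yaw -11.5 tilt [-0.002 -0.001] q6 0.41
```

creep_tool:
  increments: "0.008,0.0235,0,0,0,0,0.03;0.0126,0.0367,0,0,0,0,0.03;0.0126,0.0367,0,0,0,0,0.03;0.0126,0.0367,0,0,0,0,0.03;0.0126,0.0366,0,0,0,0,0.03;0,0,0,0,0,-0.133,0.03;0,0,0.02,0,0,0,0.03;0,0,0,0,0,0,0.03"

```text
clock: 24.68
position: [0.6433, 0.2405, 0.1023]
orientation: [0.731, 0.683, -0.003, -0.002]
force: [-0.0, 1.0, -4.5]
gripper_width: 0.0427
finger_force: 63.0
```

Run:
```python
from h import *
go(.644,.2407,.0131,176.1)
im=arm.read_camera("wrist")
save("w9",im,(130,60,430,420),1.6)
```

```text
d tool [0.0004 0.0013 0.0892] rz -0.0 cur yaw -3.9 tilt [-0.007 -0.001] q6 0.26
```

View pics/w9.png

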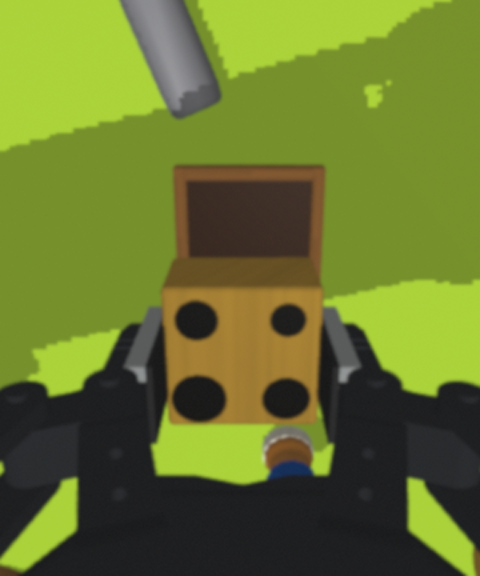

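The block is level and aligned with its tray. The tray's far rim corners are at crop (174,166) and (325,166). I'll check those while lowering.

Run:
```python
from h import *
P=cast(arm.get_calibration("wrist"),np.array([[174,166],[325,166]])/1.6+[130,60],.01)
m=P.mean(0);d=P[1]-P[0];print(P,np.linalg.norm(d),'yaw',np.degrees(np.arctan2(d[1],d[0])),'centre',m+.036*np.array([d[1],-d[0]])/np.linalg.norm(d))
go(.644,.2407,.0131,176.1)
```

```text
[[0.61325534 0.27957154]
 [0.68468671 0.27476224]] 0.07159309387861051 yaw -3.8517714149900217 centre [0.64655271 0.24124821]
d tool [0.0001 0.0003 0.0911] rz -0.0 cur yaw -3.9 tilt [-0.004 -0.001] q6 0.26
```

creep_tool:
  increments: "0,0.001,0.03,0,0,0,0.03;0,0,0.03,0,0,0,0.03;0,0,0.015,0,0,0,0.03;0,0,0.007,0,0,0,0.03;0,0,0.003,0,0,0,0.03;0,0,0.001,0,0,0,0.03;0,0,0,0,0,0,0.03;0,0,0,0,0,0,0.03"

```text
clock: 25.72
position: [0.6462, 0.2409, 0.0208]
orientation: [0.731, 0.683, 0.0, 0.0]
force: [0.2, -0.1, -4.0]
gripper_width: 0.0424
finger_force: 63.0
```

creep_tool:
  increments: "0,0,0.004,0,0,0,0.03;0,0,0.002,0,0,0,0.03;0,0,0.0008,0,0,0,0.03;0,0,0,0,0,0,0.03;0,0,0,0,0,0,0.03"

```text
clock: 26.35
position: [0.646, 0.2408, 0.0137]
orientation: [0.731, 0.683, 0.0, 0.0]
force: [0.8, -1.0, -4.0]
gripper_width: 0.0427
finger_force: 63.0
```

creep_tool:
  increments: "0,0,0.0006,0,0,0,0.03;0,0,0,0,0,0,0.03"

```text
clock: 26.6
position: [0.6461, 0.2409, 0.0132]
orientation: [0.731, 0.683, 0.0, 0.0]
force: [-0.3, 0.3, -2.9]
gripper_width: 0.0428
finger_force: 63.1
```

creep_tool:
  increments: "0,0,0.0005,0,0,0,0.03;0,0,0,0,0,0,0.03"

```text
clock: 26.85
position: [0.6461, 0.2409, 0.0132]
orientation: [0.731, 0.683, 0.0, 0.0]
force: [-3.2, -1.8, 4.2]
gripper_width: 0.0424
finger_force: 64.0
```

creep_tool:
  increments: "0,0,-0.0003,0,0,0,0.05;0,0,0,0,0,0,0.06;0,0,0,0,0,0,0.06;0,0,-0.02,0,0,0,0.065;0,0,-0.05,0,0,0,0.07;0,0,-0.04,0,0,0,0.07;0,0,0,0,0,0,0.07"

```text
clock: 27.72
position: [0.6477, 0.2413, 0.1283]
orientation: [0.731, 0.683, 0.004, 0.002]
force: [-0.4, 0.3, -0.2]
gripper_width: 0.07
finger_force: 0.0
```

Run:
```python
from h import *
go(.4783,.2796,.1,168.6)
save("w10",arm.read_camera("wrist"),(180,100,380,320),2)
```

```text
d tool [ 0.0267 -0.1718  0.0269] rz 0.131 cur yaw -3.9 tilt [0.008 0.002] q6 0.26
```

View pics/w10.png

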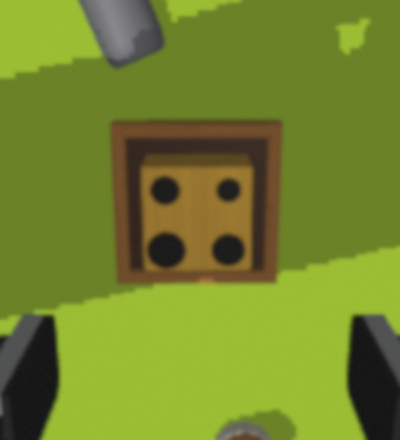

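The square block is flat inside its tray. Now the round block.

creep_tool:
  increments: "0.0067,-0.043,0,0,0,0,0.07;0.0067,-0.043,0,0,0,0,0.07;0.0067,-0.043,0,0,0,0,0.07;0.0066,-0.0428,0,0,0,0,0.07;0,0,0,0,0,0.131,0.07;0,0,0.02,0,0,0,0.07;0,0,0,0,0,0,0.07;0,0,0,0,0,0,0.07"

```text
clock: 28.78
position: [0.4765, 0.2791, 0.103]
orientation: [0.774, 0.633, -0.0, -0.0]
force: [-0.1, 0.4, 0.2]
gripper_width: 0.0701
finger_force: 0.0
```

Run:
```python
from h import *
go(.4783,.2796,.0187,168.6)
```

```text
d tool [0.0008 0.0017 0.0843] rz -0.0 cur yaw -11.4 tilt [-0. -0.] q6 0.52
```

creep_tool:
  increments: "0.0008,0.0017,0.03,0,0,0,0.07;0,0,0.03,0,0,0,0.07;0,0,0.015,0,0,0,0.07;0,0,0.006,0,0,0,0.07;0,0,0.0033,0,0,0,0.07;0,0,0,0,0,0,0.07;0,0,0,0,0,0,0.07"

```text
clock: 29.65
position: [0.4785, 0.2797, 0.0191]
orientation: [0.774, 0.633, 0.0, 0.0]
force: [0.2, -1.2, 0.1]
gripper_width: 0.0698
finger_force: 0.0
```

creep_tool:
  increments: "0,0,0,0,0,0,0.03;0,0,0,0,0,0,0.03;0,0,0,0,0,0,0.03;0,0,0,0,0,0,0.03;0,0,0,0,0,0,0.03;0,0,0,0,0,0,0.03;0,0,0,0,0,0,0.03"

```text
clock: 30.52
position: [0.4784, 0.2797, 0.0192]
orientation: [0.774, 0.633, 0.0, 0.0]
force: [-2.1, -0.3, 6.4]
gripper_width: 0.042
finger_force: 60.6
```

creep_tool:
  increments: "0,0,-0.008,0,0,0,0.03;0,0,-0.02,0,0,0,0.03;0,0,-0.04,0,0,0,0.03;0,0,-0.04,0,0,0,0.03;0,0,0,0,0,0,0.03;0,0,0,0,0,0,0.03"

```text
clock: 31.28
position: [0.4775, 0.2793, 0.1253]
orientation: [0.774, 0.633, -0.001, -0.0]
force: [-0.2, 0.6, -3.7]
gripper_width: 0.0419
finger_force: 61.9
```

```bash
python3 -c "
from h import *
go(.4525,-.0157,.1,168.5)"
```

```text
d tool [-0.2941  0.0339  0.0255] rz 0.002 cur yaw -11.4 tilt [-0.002 -0.001] q6 0.52
```

creep_tool:
  increments: "-0.02,0.0023,0,0,0,0,0.03;-0.0456,0.0053,0,0,0,0,0.03;-0.0456,0.0053,0,0,0,0,0.03;-0.0456,0.0053,0,0,0,0,0.03;-0.0456,0.0053,0,0,0,0,0.03;-0.0456,0.0053,0,0,0,0,0.03;-0.046,0.0053,0,0,0,0,0.03;0,0,0.02,0,0,0,0.03"

```text
clock: 32.28
position: [0.4532, -0.0186, 0.1064]
orientation: [0.775, 0.632, 0.0, 0.001]
force: [0.0, 0.7, -4.0]
gripper_width: 0.0415
finger_force: 61.8
```

creep_tool:
  increments: "0,0,0,0,0,0,0.03;0,0,0,0,0,0,0.03"

```text
clock: 32.52
position: [0.4533, -0.0153, 0.1066]
orientation: [0.774, 0.634, -0.0, -0.0]
force: [-0.2, -0.8, -3.8]
gripper_width: 0.042
finger_force: 61.7
```

Run:
```python
from h import *
go(.4525,-.0157,.0131,168.5)
im=arm.read_camera("wrist")
i=im.astype(int);m=((i[...,0]>i[...,1]+8)&(i[...,0]>i[...,2]+8)).astype(np.uint8);t=arm.get_calibration("wrist")
for cs in cv2.findContours(m,cv2.RETR_EXTERNAL,cv2.CHAIN_APPROX_NONE)[0]:
    if cv2.contourArea(cs)>1000:
        q=cs.reshape(-1,2);P=cast(t,q[q[:,1]<q[:,1].max()-15],.01)
        A=np.c_[P,np.ones(len(P))];s=np.linalg.lstsq(A,-(P**2).sum(1),rcond=None)[0];c=-s[:2]/2
        print(q.min(0),q.max(0),'circle',c,(c@c-s[2])**.5)
save("w11",im,(130,60,430,420),1.6)
```

```text
d tool [-0.0006 -0.0007  0.0935] rz 0.002 cur yaw -11.4 tilt [-0.  0.] q6 -0.09
[265 342] [336 362] circle [ 0.4215999  -0.23397349] 0.09155943947738569
[494 339] [539 378] circle [ 0.65271308 -0.20979018] 0.021641919824425936
[235 163] [327 239] circle [ 0.45351112 -0.01091161] 0.03365035010492524
[468  86] [554 193] circle [0.64122465 0.00535755] 0.03346541437143676
```

View pics/w11.png

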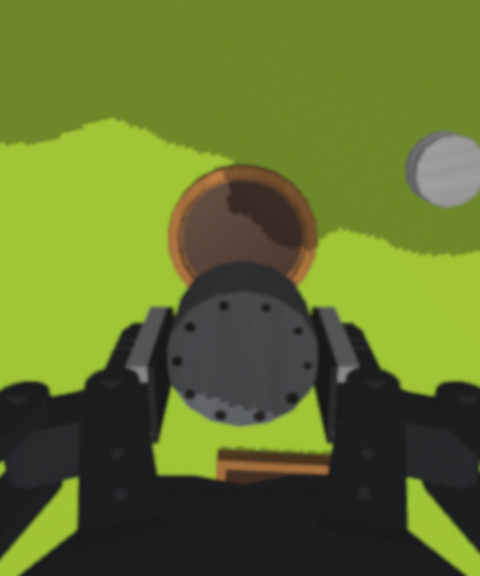

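The round block is level, with its tray around crop (243,238): left edge 168, right edge 318, top 164. I'll cast those points and lower.

Run:
```python
from h import *
print(cast(arm.get_calibration("wrist"),np.array([[243,238],[168,238],[318,238],[243,164]])/1.6+[130,60],.01))
```

```text
[[ 0.45341593 -0.01500234]
 [ 0.41663865 -0.00761845]
 [ 0.49018533 -0.0223868 ]
 [ 0.46069883  0.02133346]]
```

creep_tool:
  increments: "0,0,0.03,0,0,0,0.03;0,0,0.03,0,0,0,0.03;0,0,0.015,0,0,0,0.03;0,0,0.007,0,0,0,0.03;0,0,0.004,0,0,0,0.03;0,0,0.002,0,0,0,0.03;0,0,0,0,0,0,0.03;0,0,0,0,0,0,0.03"

```text
clock: 33.58
position: [0.4537, -0.0154, 0.0188]
orientation: [0.774, 0.633, 0.0, 0.0]
force: [0.7, -0.0, -4.5]
gripper_width: 0.0421
finger_force: 61.8
```

creep_tool:
  increments: "0,0,0.0035,0,0,0,0.03;0,0,0.001,0,0,0,0.03;0,0,0.0005,0,0,0,0.03;0,0,0,0,0,0,0.03;0,0,0,0,0,0,0.03"

```text
clock: 34.2
position: [0.4536, -0.0153, 0.0135]
orientation: [0.774, 0.633, 0.0, 0.0]
force: [0.5, 0.0, -2.6]
gripper_width: 0.0419
finger_force: 61.8
```

creep_tool:
  increments: "0,0,0.0005,0,0,0,0.03;0,0,0,0,0,0,0.03"

```text
clock: 34.45
position: [0.4536, -0.0154, 0.0132]
orientation: [0.774, 0.633, 0.0, 0.0]
force: [-1.2, 0.3, 1.7]
gripper_width: 0.042
finger_force: 62.3
```

creep_tool:
  increments: "0,0,0.0005,0,0,0,0.03;0,0,0,0,0,0,0.03"

```text
clock: 34.7
position: [0.4536, -0.0154, 0.0132]
orientation: [0.774, 0.633, 0.0, 0.0]
force: [-3.7, 1.0, 9.9]
gripper_width: 0.0422
finger_force: 63.2
```

creep_tool:
  increments: "0,0,-0.0004,0,0,0,0.05;0,0,0,0,0,0,0.06;0,0,0,0,0,0,0.06;0,0,-0.02,0,0,0,0.065;0,0,-0.05,0,0,0,0.08;0,0,-0.05,0,0,0,0.085;0,0,0,0,0,0,0.085"

```text
clock: 35.58
position: [0.4552, -0.0158, 0.1359]
orientation: [0.774, 0.633, 0.002, 0.003]
force: [0.5, -0.2, -1.0]
gripper_width: 0.085
finger_force: 0.0
```

```bash
python3 -c "
from h import *
go(.4729,.2475,.13,168.6)"
```

```text
d tool [ 0.2616 -0.0347  0.0055] rz 0.0 cur yaw -11.4 tilt [ 0.007 -0.002] q6 -0.09
```

Both camera views can now check numerically that the round block is in its tray; then I measure the slab by mask.

creep_tool:
  increments: "0.0436,-0.0057,0,0,0,0,0.085;0.0436,-0.0057,0,0,0,0,0.085;0.0436,-0.0057,0,0,0,0,0.085;0.0436,-0.0057,0,0,0,0,0.085;0.0436,-0.0057,0,0,0,0,0.085;0.0436,-0.0057,0,0,0,0,0.085;0,0,0,0,0,0,0.085;0,0,0,0,0,0,0.085"

```text
clock: 36.58
position: [0.4713, 0.2474, 0.1319]
orientation: [0.774, 0.633, -0.001, -0.0]
force: [0.7, -0.6, 0.3]
gripper_width: 0.0849
finger_force: 0.0
```

Run:
```python
from h import *
def gr(n,lo,box):
    im=arm.read_camera(n);t=arm.get_calibration(n)
    h=cv2.cvtColor(im,cv2.COLOR_RGB2HSV);m=((h[...,1]<60)&(h[...,2]>lo)).astype(np.uint8)
    for cs in cv2.findContours(m,cv2.RETR_EXTERNAL,cv2.CHAIN_APPROX_NONE)[0]:
        q=cs.reshape(-1,2);c=q.mean(0)
        if cv2.contourArea(cs)>900 and box[0]<c[0]<box[2] and box[1]<c[1]<box[3]:
            print(n,q.min(0),q.max(0),rect(cast(t,q,.012)))
    return im
gr("wrist",70,(180,50,380,330)); im=gr("top",70,(90,200,190,290))
t=arm.get_calibration("top");h=cv2.cvtColor(im,cv2.COLOR_RGB2HSV)
m=np.zeros(h.shape[:2],np.uint8);m[225:285,245:310]=(h[225:285,245:310,1]<70)
cs=max(cv2.findContours(m,cv2.RETR_EXTERNAL,cv2.CHAIN_APPROX_NONE)[0],key=cv2.contourArea)
print('round blk',cv2.contourArea(cs),rect(cast(t,cs.reshape(-1,2),.032)))
go(.4729,.2475,.13,168.6)
```

```text
wrist [248 130] [319 261] (array([473., 248.]), 59.4, 118.2, 168.7)
top [102 222] [169 264] (array([472.1, 247.2]), 59.7, 120.0, 168.8)
round blk 466.0 (array([452.5, -15.3]), 43.1, 45.0, 0.5)
d tool [0.0008 0.0011 0.0024] rz -0.001 cur yaw -11.5 tilt [-0.001 -0.   ] q6 0.46
```

creep_tool:
  increments: "0.0008,0.0011,0.04,0,0,0,0.085;0,0,0.04,0,0,0,0.085;0,0,0.03,0,0,0,0.085;0,0,0.012,0,0,0,0.085;0,0,0.005,0,0,0,0.085;0,0,0.002,0,0,0,0.085;0,0,0,0,0,0,0.085;0,0,0,0,0,0,0.085"

```text
clock: 37.67
position: [0.4733, 0.2485, 0.0045]
orientation: [0.774, 0.633, 0.0, 0.0]
force: [0.6, -0.5, 0.7]
gripper_width: 0.0849
finger_force: 0.0
```

```bash
python3 -c "
from h import *
go(.4727,.2476,.001,168.7)"
```

```text
d tool [-0.001  -0.0004  0.0035] rz -0.002 cur yaw -11.4 tilt [0.001 0.   ] q6 0.46
```

creep_tool:
  increments: "-0.001,0,0.0035,0,0,0,0.075;0,0,0,0,0,0,0.066;0,0,0,0,0,0,0.066;0,0,0,0,0,0,0.066"

```text
clock: 38.17
position: [0.4728, 0.2475, 0.0004]
orientation: [0.774, 0.633, 0.0, 0.0]
force: [-0.8, 0.5, 0.3]
gripper_width: 0.0664
finger_force: 0.0
```

creep_tool:
  increments: "0,0,0,0,0,0,0.045;0,0,0,0,0,0,0.045;0,0,0,0,0,0,0.045;0,0,0,0,0,0,0.045;0,0,0,0,0,0,0.045;0,0,0,0,0,0,0.045"

```text
clock: 38.92
position: [0.4732, 0.2475, 0.0011]
orientation: [0.774, 0.633, 0.0, 0.0]
force: [-1.1, -1.2, 6.2]
gripper_width: 0.0583
finger_force: 64.2
```

creep_tool:
  increments: "0,0,-0.003,0,0,0,0.045;0,0,-0.007,0,0,0,0.045;0,0,0,0,0,0,0.045;0,0,0,0,0,0,0.045"

```text
clock: 39.42
position: [0.4725, 0.2474, 0.0102]
orientation: [0.774, 0.633, -0.0, -0.0]
force: [-0.4, -0.0, -7.3]
gripper_width: 0.0578
finger_force: 65.7
```

creep_tool:
  increments: "0,0,-0.01,0,0,0,0.045;0,0,-0.02,0,0,0,0.045;0,0,-0.02,0,0,0,0.045;0,0,-0.01,0,0,0,0.045;0,0,0,0,0,0,0.045;0,0,0,0,0,0,0.045"

```text
clock: 40.17
position: [0.4723, 0.2473, 0.0697]
orientation: [0.774, 0.633, -0.001, -0.0]
force: [-0.8, -0.2, -6.7]
gripper_width: 0.0578
finger_force: 66.5
```

Run:
```python
from h import *
go(.4345,-.226,.08,164.9);print(arm.state()['ft_torque'])
im=arm.read_camera("wrist");t=arm.get_calibration("wrist")
h=cv2.cvtColor(im,cv2.COLOR_RGB2HSV);m=((h[...,1]<60)&(h[...,2]>70)).astype(np.uint8)
for cs in cv2.findContours(m,cv2.RETR_EXTERNAL,cv2.CHAIN_APPROX_NONE)[0]:
    q=cs.reshape(-1,2);c=q.mean(0)
    if cv2.contourArea(cs)>900: print(q.min(0),q.max(0),rect(cast(t,q,.082)))
```

```text
d tool [-0.4715  0.0565 -0.0101] rz 0.065 cur yaw -11.4 tilt [-0.001 -0.   ] q6 0.46
[-0.00743225  0.02512729 -0.00210408]
[186 146] [351 362] (array([464.8, 254.5]), 75.1, 110.7, 168.6)
[453   0] [527 101] (array([572.8, 330. ]), 17.3, 44.6, 18.7)
```

creep_tool:
  increments: "-0.01,0.0012,-0.01,0,0,0,0.045;-0.025,0.003,0,0,0,0,0.045;-0.04,0.0048,0,0,0,0,0.045;-0.04,0.0048,0,0,0,0,0.045;-0.04,0.0048,0,0,0,0,0.045;-0.04,0.0048,0,0,0,0,0.045;-0.04,0.0048,0,0,0,0,0.045;-0.04,0.0048,0,0,0,0,0.045"

```text
clock: 41.22
position: [0.4504, -0.0304, 0.081]
orientation: [0.774, 0.633, 0.0, 0.0]
force: [1.7, 0.3, -5.9]
gripper_width: 0.0576
finger_force: 66.5
```

creep_tool:
  increments: "-0.04,0.0048,0,0,0,0,0.045;-0.04,0.0048,0,0,0,0,0.045;-0.04,0.0048,0,0,0,0,0.045;-0.04,0.0048,0,0,0,0,0.045;-0.025,0.003,0,0,0,0,0.045;-0.0115,0.0012,0,0,0,0.065,0.045;0,0,0,0,0,0,0.045;0,0,0,0,0,0,0.045"

```text
clock: 42.22
position: [0.4346, -0.2255, 0.0805]
orientation: [0.794, 0.608, 0.0, -0.0]
force: [-0.2, -0.2, -6.5]
gripper_width: 0.0578
finger_force: 66.5
```

Run:
```python
from h import *
go(.4345,-.226,.0072,164.9)
im=arm.read_camera("wrist");t=arm.get_calibration("wrist")
i=im.astype(int);m=((i[...,0]>i[...,1]+8)&(i[...,0]>i[...,2]+8)).astype(np.uint8)
for cs in cv2.findContours(m,cv2.RETR_EXTERNAL,cv2.CHAIN_APPROX_NONE)[0]:
    q=cs.reshape(-1,2)
    if cv2.contourArea(cs)>400 and 150<q[:,0].mean()<400:
        y0=q[:,1].min(); e=q[(q[:,1]<y0+8)]; a=e[e[:,0].argmin()];b=e[e[:,0].argmax()]
        P=cast(t,[a,b],.01);d=P[1]-P[0]
        print(q.min(0),q.max(0),a,b,P,np.linalg.norm(d),np.degrees(np.arctan2(d[1],d[0])),'centre',P.mean(0)+.074*np.array([d[1],-d[0]])/np.linalg.norm(d))
```

```text
d tool [-0.0005  0.      0.0733] rz 0.001 cur yaw -15.1 tilt [-0.  0.] q6 -0.46
[216 116] [349 146] [216 117] [349 120] [[ 0.41116889 -0.14508533]
 [ 0.49528258 -0.16967961]] 0.08763556030192048 -16.298566543287507 centre [ 0.43245817 -0.22840858]
```

creep_tool:
  increments: "-0.0015,0,0.025,0,0,0,0.045;0,0,0.02,0,0,0,0.045;0,0,0.012,0,0,0,0.045;0,0,0.006,0,0,0,0.045;0,0,0.003,0,0,0,0.045;0,0,0,0,0,0,0.045;0,0,0,0,0,0,0.045"

```text
clock: 43.15
position: [0.4346, -0.2275, 0.0148]
orientation: [0.794, 0.608, 0.0, 0.0]
force: [-0.1, 0.7, -6.4]
gripper_width: 0.0574
finger_force: 66.5
```

```bash
python3 -c "
from h import *
go(.434,-.2272,.0072,164.9)"
```

```text
d tool [ 0.0002 -0.0007  0.0076] rz -0.0 cur yaw -15.1 tilt [ 0.001 -0.001] q6 -0.46
```

creep_tool:
  increments: "0,0,0.004,0,0,0,0.045;0,0,0.002,0,0,0,0.045;0,0,0.001,0,0,0,0.045;0,0,0,0,0,0,0.045;0,0,0,0,0,0,0.045"

```text
clock: 43.78
position: [0.4345, -0.2274, 0.0074]
orientation: [0.794, 0.608, 0.0, 0.0]
force: [0.4, 0.5, -6.0]
gripper_width: 0.0578
finger_force: 66.5
```

creep_tool:
  increments: "0,0,0.0005,0,0,0,0.045;0,0,0,0,0,0,0.045"

```text
clock: 44.02
position: [0.4345, -0.2274, 0.0072]
orientation: [0.794, 0.608, 0.0, 0.0]
force: [-2.7, 1.2, -0.9]
gripper_width: 0.0578
finger_force: 67.2
```

creep_tool:
  increments: "0,0,0.0005,0,0,0,0.045;0,0,0,0,0,0,0.045"

```text
clock: 44.28
position: [0.4345, -0.2274, 0.0072]
orientation: [0.794, 0.608, -0.0, 0.0]
force: [-3.8, 2.5, 8.0]
gripper_width: 0.0579
finger_force: 68.1
```

Contact came at the expected height, so I'm releasing. Then a numeric check of all pieces with the top camera.

creep_tool:
  increments: "0,0,-0.0004,0,0,0,0.07;0,0,0,0,0,0,0.08;0,0,0,0,0,0,0.085;0,0,-0.02,0,0,0,0.085;0,0,-0.05,0,0,0,0.085;0,0,-0.05,0,0,0,0.085;0,0,-0.05,0,0,0,0.085;0,0,0,0,0,0,0.085"

```text
clock: 45.28
position: [0.4357, -0.2284, 0.1802]
orientation: [0.794, 0.608, 0.001, 0.004]
force: [-0.1, 0.2, -0.1]
gripper_width: 0.0848
finger_force: 0.0
```

creep_tool:
  increments: "0.05,0,0,0,0,0,0.085;0.05,0,0,0,0,0,0.085;0.05,0,0,0,0,0,0.085;0.05,0,0,0,0,0,0.085;0.05,0,0,0,0,0,0.085;0.05,0,0,0,0,0,0.085;0.05,0,0,0,0,0,0.085;0,0,0,0,0,0,0.085"

```text
clock: 46.28
position: [0.5255, 0.1131, 0.1753]
orientation: [0.793, 0.609, -0.001, -0.001]
force: [-0.1, -0.7, 0.2]
gripper_width: 0.0849
finger_force: 0.0
```

Run:
```python
from h import *
im=arm.read_camera("top");t=arm.get_calibration("top");h=cv2.cvtColor(im,cv2.COLOR_RGB2HSV)
def chk(n,box,z,f):
    x0,y0,x1,y1=box;m=np.zeros(h.shape[:2],np.uint8);m[y0:y1,x0:x1]=f(h[y0:y1,x0:x1])
    cs=max(cv2.findContours(m,cv2.RETR_EXTERNAL,cv2.CHAIN_APPROX_NONE)[0],key=cv2.contourArea)
    print(n,cv2.contourArea(cs),rect(cast(t,cs.reshape(-1,2),z)))
g=lambda q:((q[...,1]<60)&(q[...,2]>60));b=lambda q:((q[...,0]>15)&(q[...,0]<26)&(q[...,2]>110)&(q[...,1]>100))
chk('slab',(345,230,435,300),.018,g)
chk('round',(255,235,300,278),.032,lambda q:q[...,1]<70)
chk('square',(122,132,165,175),.032,b)
chk('die',(370,138,400,168),.024,b)
chk('bar',(248,140,290,172),.024,g)
```

```text
slab 2074.0 (array([ 433.3, -226. ]), 61.9, 120.8, 164.9)
round 465.0 (array([452.5, -15.3]), 43.1, 45.0, 0.5)Traceback (most recent call last):
  File "<stdin>", line 10, in <module>
  File "<stdin>", line 5, in chk
ValueError: max() iterable argument is empty
```

creep_tool:
  increments: "-0.05,-0.04,0,0,0,0,0.085;-0.05,-0.04,0,0,0,0,0.085;-0.05,-0.04,0,0,0,0,0.085;0,0,0,0,0,0,0.085;0,0,0,0,0,0,0.085"

```text
clock: 46.95
position: [0.3748, -0.0009, 0.1768]
orientation: [0.795, 0.607, 0.0, 0.0]
force: [-0.2, -0.6, 0.4]
gripper_width: 0.0848
finger_force: 0.0
```

Run:
```python
from h import *
im=arm.read_camera("top");t=arm.get_calibration("top");h=cv2.cvtColor(im,cv2.COLOR_RGB2HSV)
def chk(n,box,z,f):
    x0,y0,x1,y1=box;m=np.zeros(h.shape[:2],np.uint8);m[y0:y1,x0:x1]=f(h[y0:y1,x0:x1])
    C=cv2.findContours(m,cv2.RETR_EXTERNAL,cv2.CHAIN_APPROX_NONE)[0]
    if not C: return print(n,'none',h[(y0+y1)//2,(x0+x1)//2])
    cs=np.concatenate([k for k in C if len(k)>3]) if n=='bar' else max(C,key=cv2.contourArea)
    print(n,rect(cast(t,cs.reshape(-1,2),z)))
g=lambda q:((q[...,1]<60)&(q[...,2]>60))
b=lambda q:((q[...,0]>14)&(q[...,0]<28)&(q[...,1]>100)&(q[...,2]>70))
chk('square',(127,137,160,170),.032,b)
chk('die',(374,142,396,162),.024,b)
chk('bar',(252,142,286,170),.024,g)
```

```text
square (array([642.7, 241.2]), 48.7, 51.4, 176.5)
die (array([ 648.5, -217.8]), 28.2, 30.2, 19.2)
bar (array([638.5,   4.1]), 22.8, 43.7, 20.7)
```

```bash
python3 -c "
from plant import arm
print(arm.finish_job())"
```

```text
the job is handed in; nothing more can be done
None
```

I put all five pieces away in their own trays and handed the job in at about 47 s; the last top-camera check measured each one inside its tray's rim, and no verdict came back.

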